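Set the die-cutting press to its third click and start it

ROBOT

A 6-joint arm with a two-finger parallel gripper is mounted at the origin on the work surface. World frame = base frame: x ahead of the robot, y to its left, z up, the work surface at z = 0. Lengths are in mm, angles in rad, forces in N, time in s.
With the tool pointing down it reaches from about 425 to 950 mm from the base axis. Payload 3.5 kg.
Tool frame: the origin (TCP) lies at the very end of the fingers, on their centre line; the grasp point (between the pads) lies 19 mm behind it; z points along the fingers, y is the line along which they close (so a half turn about z gives the same grasp; the last joint's range is limited). The gripper opens to 85 mm and grips with 20 to 120 N. Pads are 22 mm wide; open, the fingers measure 114 mm over their backs; the gripper's body (76 mm by 85 mm) begins 54 mm behind the grasp point. The pads swing forward as they close: fully open they stand 13 mm farther back than shut.
Start: joints at [-1.287, 0.286, 1.577, -0, 1.279, -0.15], TCP at [283.738, -612.453, 231.325] pointing down, gripper open.
Joint ranges: [-2.77, 2.77], [-0.9, 2.22], [0.21, 2.48], [-1.53, 4.67], [0.24, 2.81], [-2.84, 2.84]. Speed limits (rad/s): [2.79, 2.79, 3.14, 3.14, 3.14, 3.14].

INTERFACE

Orientations are given as a 3x3 rotation matrix whose columns are the frame's x, y, z axes.
In Python, from plant import readout, read_camera, robot, regions_of, pinpoint gives the robot as it stands.
- The arm moves only by the tool arm_command, never from a script. Its argument "rows" is a list of rows, each a list of 6 numbers: the shift along the world's x, y, z in cm, then the turn, a rotation vector about the world's x, y, z in rad. A call has 1 to 8 rows; each row shifts and turns the commanded pose from where the row before left it; what a row does not reach is not made up. A row lasts 1/10 s, in which the tool goes at most 50 mm and 8.59 degrees, less where a joint would pass 70% of its speed; a pose out of reach is approached as far as the arm can. A call is refused whole if a number of a shift passes 5 or a number of a turn 0.15, either way. A call with a gripper value outside its range is refused whole. "grip" is the closure in counts, from 0 (fully open) to 255 (shut), set as the call begins (left out, the last holds). The fingers move at their own pace and stop on an object; the grip force is fixed at half the most. Time passes only in rows, so rows that do not move let the fingers close. It gives the time, the measured TCP pose, the force, the opening and the grip force at its end, in the units of the state.
- readout.state(): the state, without advancing time (a new reading comes with each control period).
- read_camera(name): name is "scene" or "top" or "wrist"; returns a dict with "pixels" (384x512x3 uint8, blue, green, red), "z_map" (384x512 float32, mm along the optical axis (not along the pixel's ray), 0 where there is no reading), "mtx" (3x3 intrinsics, pixels), "R" (3x3) and "t" (3): a world point X has camera coordinates R X + t; the wrist camera has in their place "tool_from_camera" (4x4, takes a point from camera to tool coordinates, whose origin is the TCP and whose axes are the flange's). Camera axes: x right, y down, z forward; pixel columns grow to the right and rows downward; lengths in mm; the calibration is good to about 2 mm. A picture is of the moment at which its call begins: read the wrist's pose just before it.
- robot.job_done(): hands the job in; it is judged then, once.
Trained networks look in a picture, given as the dict that the camera call returned (one of the last four; its "shot" number tells which), for a name from the list of things; names that differ only in an ending like _2 or _b are one class to them, and where a whole thing is asked for, a point or a joint stands for the part that bears it (a point fixed in the world has none). Each returns a list of dicts, best first, with "score" (0 to 1); they miss things now and then, are a little off and sometimes report something else, mostly with a low value. They report only what shows in the picture. A call takes as long as a camera call.
- regions_of(label, picture): "mask" (384x512 bool, what is visible of it) and "extent" ([left, top, right, bottom] in pixels, round what is visible of it).
- pinpoint(label, picture): "uv" ([column, row] in pixels: a listed point, or the origin of a listed thing).
The state is a dict: "clock": time; "joint_positions": joint angles; "joint_vel": joint speeds; "joint_efforts": joint torques, N m; "tool_pos": TCP position; "orientation": TCP orientation; "force": force on the tool from outside, world axes, zero at the start; "wrist_torque": the same for the moment, N m; "gripper_width": finger opening in mm; "grasp_force": force on a finger pad.
Only numpy, scipy, OpenCV 4.12 (cv2) and the standard library are available. Lean on these libraries where they do the work, as an engineer would, in place of code of your own. Each camera call takes 0.05 s, during which the arm holds its last target. There are 200 camera calls.

TASK

Push the paddle lever on the die-cutting press with a fingertip from where it stands, short of the first notch, towards the roller hood, counting the clicks, and leave it in the third notch; do not run on past that notch, and do not pinch the lever. Then press the round start button fully down and let go. Leave the jar, the glue bottle and the ink roller where they are.

Things in the scene. Friction and masses are not known exactly. Their poses are not given: they have to be found in the camera images.
- press: White desktop die-cutting press, fixed. Origin at table level; +x to its back, +y to its left (towards the grey roller hood), z up. Body x -100 to 100 mm, y -200 to 180 mm, flat deck top at z = 50 mm. The hood covers y = 30 to 180 mm up to z = 100 mm; a folding bed 50 mm high goes on to y = 310 mm. The open deck (y below 25 mm) carries lever and start button.
- lever (a joint): Lever slide in m along the press's +y: 0 right-hand stop, 0.108 end stop. Up to 0.024 it runs free (1 N friction) and starts there, in no notch. Five sprung notches at 0.040, 0.056, 0.072 (third click), 0.088, 0.104; crests 8 mm before each. Over a crest takes 5 to 7 N; it then snaps ahead of the finger into the notch and stays. Five raised marks on the far side of the slot show the notches.
- lever_mid (a point): Middle of the lever's black upright paddle, 76 mm above the table, at press x = -40 mm, y = -155 mm + lever value. The paddle is 26 mm (press x) by 14 mm (press y), from 14 to 46 mm above the deck, on a thin steel stem; the deck to its right is flat and clear for over 35 mm.
- start (a joint): Start button travel in m: 0 = up, 0.006 = fully down; sprung, about 5 N to push fully down, returns by itself.
- start_top (a point): Centre of the top face of the round black start button, 26 mm across, in a grey collar on the deck behind the lever slot (press x = 55 mm, y = -60 mm); it is pressed straight down.
- jar: Closed glass jar, 60 mm across, 70 mm tall, standing loose on the table to the right of the press. Origin at the centre of its underside. Leave alone.
- glue: White glue bottle, 48 mm across, 110 mm tall, standing loose on the table behind the control deck. Origin at the centre of its underside. Leave alone.
- brayer: Ink roller lying loose on the table in front of the press: rubber roll 70 mm long, 34 mm across, with a 22 mm wide wooden handle, 155 mm long over all. Origin under the middle of the roll, handle towards its own +y. Leave alone.

How it is judged (in metres and radians):
On the way, in this order (a step that is already met when the one before it is completed fails the run):
1. the lever rests in the third notch (value of joint lever between 0.068 and 0.076 m and velocity of joint lever below 0.01 m/s), for 0.3 s.
2. the start button is pressed fully down (value of joint start above 0.0048 m and value of joint lever between 0.068 and 0.076 m), for 0.05 s.
At the end, for the whole second after the job is handed in: The lever stands in the third notch (0.072 m, within 4 mm), the start button has been pressed fully down after that and is up again, and the jar, the glue bottle and the ink roller are within 20 mm of where they stood (value of joint lever between 0.068 and 0.076 m and value of joint start below 0.0015 m and distance of each of jar, glue, brayer from where it was at the start of the episode below 0.02 m); the robot touches nothing.
It fails at once if the lever is run on past the third notch (value of joint lever above 0.083 m).
It fails at once if the start button is pressed before the lever has reached the third notch (value of joint start above 0.004 m and value of joint lever below 0.066 m).
It fails at once if the lever is pinched between the fingers (horizontal distance between the grasp point and lever_mid below 0.008 m and z of the grasp point in the frame of lever_mid below 0.03 m and contact force between the fingers and lever above 1 N).
It fails at once if the jar, the glue bottle or the ink roller is moved, tipped or lifted (distance of any of jar, glue, brayer from where it was at the start of the episode above 0.02 m or angle between any of jar, glue's own z axis and vertical above 0.4 rad).
It also fails if it takes over 67 s, if anything falls off the work surface, if the arm or the gripper's body presses on something with over 40 N, if the wrist force passes 120 N, or if a joint passes its speed limit or range.

## Working session

There is one attempt and no reset: what is moved stays moved. The work goes in short steps, Python scripts to look and compute and a tool call to move; the robot and the scene stay as the last step left them, time stands still between calls to the robot, and variables do not carry over. Pictures are saved under pics/ and viewed, at most 10 in all, crops included, and the job is handed in when it is done.

Besides the shell and the picture viewer there is one more tool, called after ">>>" as name(argument=value, ...) on one line, values as JSON. arm_command: Moves the arm, as the interface text tells. Its arguments: {"type":"object","properties":{"rows":{"type":"array"},"grip":{"type":"number"}},"required":["rows"]}

```bash
mkdir -p pics
cat > h.py <<'E'
import numpy as np, cv2
from plant import readout, read_camera, robot, regions_of, pinpoint
def ray(p,uv):
    K,R,t=p["mtx"],np.array(p["R"]),np.array(p["t"])
    d=R.T@np.linalg.inv(K)@np.array([uv[0],uv[1],1.]); return -R.T@t,d
def atz(p,uv,z):
    o,d=ray(p,uv); return o+d*(z-o[2])/d[2]
def depth(p,uv):
    o,d=ray(p,uv); u,v=int(round(uv[0])),int(round(uv[1])); return o+d*p["z_map"][v,u]
E
python3 - <<'E'
from h import *
np.set_printoptions(precision=1,suppress=True)
Z=dict(press=0,lever_mid=76,start_top=None,jar=0,glue=0,brayer=0)
for c in("top","scene"):
    p=read_camera(c); cv2.imwrite(f"pics/{c}0.png",p["pixels"])
    for n in Z:
        for r in pinpoint(n,p)[:2]:
            print(c,n,r["score"],np.array(r["uv"]),"depth",depth(p,r["uv"]), "atz", atz(p,r["uv"],Z[n] if Z[n] is not None else 58))
s=readout.state();print(s["clock"],s["orientation"],s["gripper_width"])
E
```

```text
top press 0.85 [182.2 227.5] depth [559.  139.8  50.5] atz [566.8 148.6   0. ]
top lever_mid 0.55 [253.4 218.1] depth [554.7 -13.9  93.8] atz [557.5 -14.3  76. ]
top start_top 0.58 [196.7 192. ] depth [628.   99.2  72.9] atz [631.7 101.2  58. ]
top jar 0.76 [315.  213.2] depth [ 553.8 -145.    69.4] atz [ 564.3 -158.     0. ]
top jar 0.59 [251.2 220.5] depth [549.8  -8.9  97.4] atz [564.5 -10.1   0. ]
top glue 0.75 [234.2 136.2] depth [750.3   6.5  57.5] atz [773.2   7.    0. ]
top brayer 0.61 [195.8 299.8] depth [405.2 125.9  33.4] atz [404.  131.1   0. ]
scene press 0.56 [311.  239.8] depth [640.6 200.4 101.2] atz [565.9 147.7   0. ]
scene press 0.37 [269.6 181.5] depth [553.   -3.2  79.3] atz [484.8 -70.5   0. ]
scene lever_mid 0.74 [310.6 239.9] depth [641.3 200.  101.1] atz [622.8 186.9  76. ]
scene lever_mid 0.59 [270.2 182. ] depth [552.5  -1.6  78.3] atz [550.4  -3.6  76. ]
scene start_top 0.43 [271. 222.] depth [643.4  92.1  73.4] atz [632.6  81.6  58. ]
scene glue 0.68 [201.1 255.9] depth [792.1  30.2  30.4] atz [779.4   7.9   0. ]
scene glue 0.66 [307.6 240. ] depth [643.  194.1  97.3] atz [572.1 142.6   0. ]
scene brayer 0.53 [346.2 203.8] depth [504.4 185.1  99.7] atz [406.9 130.6   0. ]
0.7 [[ 0.9  0.4  0. ]
 [ 0.4 -0.9 -0. ]
 [-0.   0.  -1. ]] 85.46867723984303
```

View pics/top0.png

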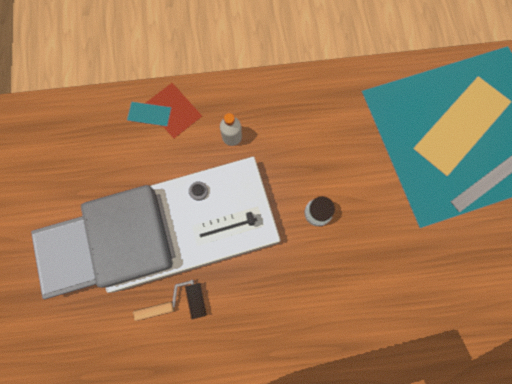

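View pics/scene0.png

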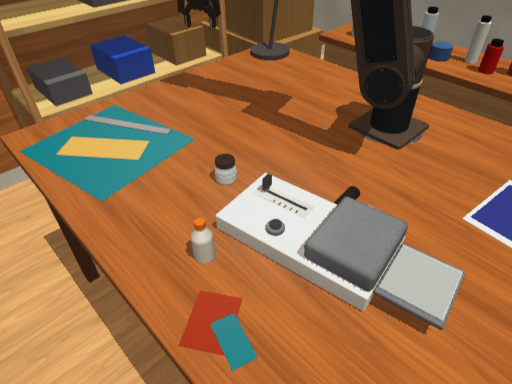

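Top view: the press is turned slightly, with the lever paddle at (252,219), the button at (198,190), the jar at (320,210), the glue at (231,130) and the brayer at (195,300). The scene view agrees. Next I fit the press pose from depth.

Run:
```python
from h import *
np.set_printoptions(precision=1,suppress=True)
for c in("top","scene"):
    p=read_camera(c); K,R,t=p["mtx"],np.array(p["R"]),np.array(p["t"])
    v,u=np.mgrid[:384,:512]; d=p["z_map"]
    P=np.stack([(u-K[0,2])/K[0,0]*d,(v-K[1,2])/K[1,1]*d,d],-1)
    W=(P-t)@R; W[d==0]=-999
    box=(W[...,0]>380)&(W[...,0]<720)&(W[...,1]>-80)&(W[...,1]<500)
    hood=box&(W[...,2]>92)&(W[...,2]<106)&(W[...,1]>60)
    deck=box&(W[...,2]>43)&(W[...,2]<106)&(p["pixels"].min(-1)>-1)
    for n,m in(("hood",hood),("all",deck)):
        k,l,st,ce=cv2.connectedComponentsWithStats(m.astype(np.uint8)); m=l==1+st[1:,4].argmax()
        q=W[m][:,:2].astype(np.float32); (cx,cy),wh,a=cv2.minAreaRect(q); print(c,n,(cx,cy),wh,a, "z med",np.median(W[m][:,2]))
    # near lever, button : points above deck
    for n,x0,y0 in(("lever",552,-8),("btn",633,98)):
        m=(np.hypot(W[...,0]-x0,W[...,1]-y0)<28)&(W[...,2]>62)&(W[...,2]<110)
        q=W[m]; 
        if len(q): print(c,n,m.sum(),q.mean(0),np.percentile(q[:,2],[10,50,90]),(q[:,:2].min(0)+q[:,:2].max(0))/2,np.ptp(q[:,:2],0))
    m=box&(W[...,2]>46)&(W[...,2]<54); print("deckz",np.median(W[m][:,2]))
    for n in("start_top","lever_mid"):
        for r in regions_of(n,p)[:1]: print(n,r["score"],r["extent"],np.median(W[r["mask"]],0))
    # marks/slot orientation: dark slot pixels on deck
```

```text
top hood (552.1954345703125, 251.07232666015625) (178.83204650878906, 148.37759399414062) 9.776840209960938 z med 99.68938508423439
top all (561.079833984375, 202.96200561523438) (200.10946655273438, 510.1773986816406) 9.885523796081543 z med 52.82620192684185
top lever 95 [555.   -6.6  92.7] [86.7 94.4 97. ] [556.4  -6.8] [25.2 15.8]
top btn 188 [634.2  97.4  68. ] [62.4 70.  72.7] [634.6  98.7] [39.5 37.6]
deckz 50.15828096173042
lever_mid 0.56 [304.4, 198.4, 335.2, 224.4] [ 559.2 -154.9   68.7]
scene hood (555.219970703125, 252.490478515625) (179.15447998046875, 146.89645385742188) 9.631694793701172 z med 99.03567829640039
scene all (563.908203125, 201.95907592773438) (201.733154296875, 510.4385986328125) 9.542972564697266 z med 52.96397620216415
scene lever 113 [562.1  -3.2  84.2] [70.1 85.8 95.1] [560.1  -5.4] [24.8 14.3]
scene btn 121 [639.  100.8  68.8] [62.5 70.5 72.2] [635.2  99.3] [34.7 37.4]
deckz 49.90698058380225
lever_mid 0.69 [268.9, 173.4, 271.0, 192.8] [562.1  -2.6  83.1]
```

>>> arm_command(rows=[[1.7,3.6,0,0,0,0.14],[1.7,3.6,0,0,0,0.14],[1.7,3.6,0,0,0,0.14],[1.7,3.6,0,0,0,0.14],[1.7,3.6,0,0,0,0.14],[1.7,3.6,0,0,0,0.14],[1.7,3.6,0,0,0,0.14],[1.7,3.6,0,0,0,0.14]], grip=255)

```text
clock: 1.8
tool_pos: [420.2, -323.0, 231.6]
orientation: [[0.011, 1.0, 0.0], [1.0, -0.011, -0.0], [-0.0, 0.001, -1.0]]
force: [0.6, -0.9, -1.1]
gripper_width: -0.3
grasp_force: 0.0
```

>>> arm_command(rows=[[1.8,3.6,0,0,0,0.14],[1.8,3.6,0,0,0,0.06],[1.8,3.6,0,0,0,0],[1.8,3.6,0,0,0,0],[1.8,3.6,0,0,0,0],[1.8,3.6,0,0,0,0],[1.8,3.6,0,0,0,0],[1.8,3.6,0,0,0,0]])

```text
clock: 2.6
tool_pos: [564.3, -34.8, 231.7]
orientation: [[-0.182, 0.983, 0.001], [0.983, 0.182, -0.0], [-0.0, 0.001, -1.0]]
force: [1.4, -0.6, -0.1]
gripper_width: -0.2
grasp_force: 0.0
```

Run:
```python
from h import *
s=readout.state();print(s)
p=read_camera("wrist");cv2.imwrite("pics/w1.png",p["pixels"])
for n in("lever_mid","start_top"):print(n,[(r["score"],r["uv"]) for r in pinpoint(n,p)[:2]])
d=p["z_map"];K=p["mtx"];v,u=np.mgrid[:384,:512]
P=np.stack([(u-K[0,2])/K[0,0]*d,(v-K[1,2])/K[1,1]*d,d,np.ones_like(d)],-1)@np.array(p["tool_from_camera"]).T
W=P[...,:3]@np.array(s["orientation"]).T+np.array(s["tool_pos"]);W[d==0]=-999
for n,x0,y0 in(("lever",556,-6),("btn",635,98)):
    m=(np.hypot(W[...,0]-x0,W[...,1]-y0)<28)&(W[...,2]>66)&(W[...,2]<110);q=W[m]
    if len(q):print(n,m.sum(),q.mean(0),q[:,:2].min(0),q[:,:2].max(0),np.median(q[:,2]))
```

```text
{'clock': 2.6, 'joint_positions': array([-2.41029458e-01,  4.52123664e-02,  1.84972874e+00, -1.16072142e-04,
        1.24588746e+00, -4.24115000e-01]), 'joint_vel': array([ 0.71549581,  0.33347535, -0.34393263, -0.00301967,  0.00398569,
        0.71021396]), 'joint_efforts': array([ -2.04620361, -32.42927313, -27.63440788,   0.04486741,
         0.07858079,  -0.37559219]), 'tool_pos': array([564.3341967 , -34.8425822 , 231.67991564]), 'orientation': array([[-1.82100652e-01,  9.83279635e-01,  7.15746320e-04],
       [ 9.83279808e-01,  1.82100894e-01, -2.89209888e-04],
       [-4.14712238e-04,  6.51113595e-04, -9.99999702e-01]]), 'force': array([ 1.35452624, -0.58330504, -0.14838197]), 'wrist_torque': array([ 0.04579137, -0.01595224,  0.02055177]), 'grasp_force': 0.0, 'gripper_width': -0.17586485499303517}
lever_mid [(0.78, [251.3, 147.1])]
start_top [(0.74, [369.6, 33.4])]
lever 579 [556.29322888  -7.13870312  91.87840635] [543.55295062 -16.73618327] [ 5.69657672e+02 -4.76454132e-01] 94.68558223974793
btn 818 [633.51868088  96.10786186  71.01392991] [621.57586633  83.88194076] [646.47894978 108.8300333 ] 71.16565957347306
```

View pics/w1.png

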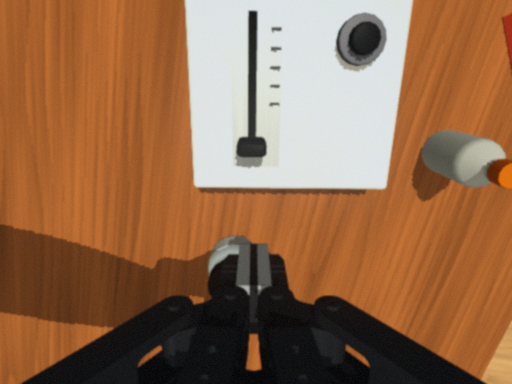

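Wrist view: paddle at (252,147), slot running straight up the image, button at (362,38), fingers short of the paddle. Going down behind the paddle.

>>> arm_command(rows=[[0,0,0,0,0,0],[0,0,-3.5,0,0,0],[0,0,-3.5,0,0,0],[0,0,-3.0,0,0,0],[0,0,0,0,0,0],[0,0,0,0,0,0]])

```text
clock: 3.35
tool_pos: [563.5, -37.5, 131.6]
orientation: [[-0.18, 0.984, -0.001], [0.984, 0.18, 0.0], [0.0, -0.001, -1.0]]
force: [-0.2, -0.2, 0.4]
gripper_width: 0.3
grasp_force: 0.0
```

>>> arm_command(rows=[[0,-0.2,-2.5,0,0,0],[0,0,-2.5,0,0,0],[0,0,-1.3,0,0,0],[0,0,0,0,0,0],[0,0,0,0,0,0]])

```text
clock: 3.85
tool_pos: [564.9, -38.9, 70.0]
orientation: [[-0.182, 0.983, 0.002], [0.983, 0.182, -0.001], [-0.001, 0.002, -1.0]]
force: [-0.0, -0.0, 1.0]
gripper_width: -0.1
grasp_force: 0.0
```

```bash
cat > lev.py <<'E'
from h import *
def lev(c="top",name=None):
    p=read_camera(c); K,R,t=p["mtx"],np.array(p["R"]),np.array(p["t"])
    if name: cv2.imwrite("pics/"+name,cv2.resize(p["pixels"][150:270,160:320] if c=="top" else p["pixels"][150:270,220:380],None,fx=4,fy=4,interpolation=cv2.INTER_CUBIC))
    return p
E
python3 - <<'E'
from lev import *
lev("scene","s2.png");s=readout.state();print(s["tool_pos"],s["force"])
E
```

```text
[565.1652069  -38.89399998  70.30924703] [-0.60379902 -0.58677086  0.81032885]
```

View pics/s2.png

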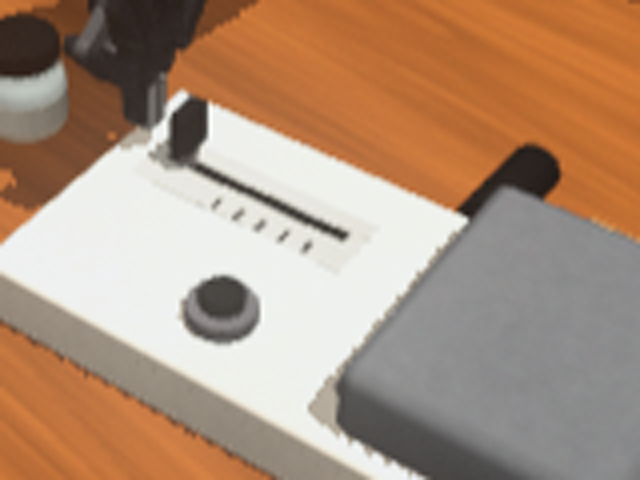

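The fingertip is behind the paddle (crop 155,100 against 188,130), clear of it and level with its lower half. Pushing along press +y now.

>>> arm_command(rows=[[-0.05,0.3,0,0,0,0],[-0.05,0.3,0,0,0,0],[-0.05,0.3,0,0,0,0],[-0.05,0.3,0,0,0,0],[-0.05,0.3,0,0,0,0],[-0.05,0.3,0,0,0,0],[-0.05,0.3,0,0,0,0],[-0.05,0.3,0,0,0,0]])

```text
clock: 4.7
tool_pos: [559.8, -14.5, 68.5]
orientation: [[-0.182, 0.983, 0.0], [0.983, 0.182, -0.0], [-0.0, -0.0, -1.0]]
force: [-0.4, -2.7, 1.3]
gripper_width: 0.0
grasp_force: 1.0
```

>>> arm_command(rows=[[-0.05,0.3,0,0,0,0],[-0.05,0.3,0,0,0,0],[-0.05,0.3,0,0,0,0],[0,0,0,0,0,0],[0,0,0,0,0,0]])

```text
clock: 5.2
tool_pos: [558.3, -5.4, 68.4]
orientation: [[-0.182, 0.983, 0.0], [0.983, 0.182, 0.0], [0.0, 0.0, -1.0]]
force: [-0.6, -2.7, 1.5]
gripper_width: -0.2
grasp_force: 1.1
```

```bash
cat > lm.py <<'E'
from h import *
O=np.array([571.8,148.3]);a=np.radians(9.7);ax=np.array([np.cos(a),np.sin(a)]);ay=np.array([-np.sin(a),np.cos(a)])
def rep():
    s=readout.state();d=s["tool_pos"][:2]-O;print("tcp press x,y",d@ax,d@ay,"z",s["tool_pos"][2],"F along",s["force"][:2]@ay,"clock",s["clock"])
    p=read_camera("scene");K,R,t=p["mtx"],np.array(p["R"]),np.array(p["t"])
    v,u=np.mgrid[:384,:512];dm=p["z_map"]
    W=(np.stack([(u-K[0,2])/K[0,0]*dm,(v-K[1,2])/K[1,1]*dm,dm],-1)-t)@R
    x=(W[...,:2]-O)@ax;y=(W[...,:2]-O)@ay
    m=(dm>0)&(x>-34)&(x<-20)&(W[...,2]>68)&(W[...,2]<92)&(y>-190)&(y<0)
    # paddle is dark, finger grey
    for th in(45,):
        q=m&(p["pixels"].max(-1)<th); 
        if q.any():print("lever px",q.sum(),"y range",np.percentile(y[q],[0,5,50,95,100])+155)
    print([(r["score"],atz(p,r["uv"],76)[:2]@ay-O@ay+155) for r in pinpoint("lever_mid",p)])
    return p
E
python3 -c "
from lm import *
rep()"
```

```text
tcp press x,y -39.217270410720495 -149.21819015321938 z 68.4082306876697 F along -2.5767376271637916 clock 5.2
[(0.62, np.float64(30.152408572896306))]
```

>>> arm_command(rows=[[-0.03,0.2,0,0,0,0],[-0.03,0.2,0,0,0,0],[0,0,0,0,0,0]])

```text
clock: 5.6
tool_pos: [557.7, -2.0, 68.4]
orientation: [[-0.182, 0.983, 0.0], [0.983, 0.182, -0.001], [-0.001, -0.0, -1.0]]
force: [-1.1, -5.3, 0.7]
gripper_width: 0.3
grasp_force: 2.1
```

>>> arm_command(rows=[[-0.03,0.2,0,0,0,0],[0,0,0,0,0,0]])

```text
clock: 5.8
tool_pos: [557.3, 0.8, 68.3]
orientation: [[-0.181, 0.983, -0.0], [0.983, 0.181, 0.001], [0.001, 0.0, -1.0]]
force: [0.0, -1.0, 0.6]
gripper_width: -0.1
grasp_force: 0.8
```

>>> arm_command(rows=[[-0.03,0.2,0,0,0,0],[0,0,0,0,0,0]])

```text
clock: 6.0
tool_pos: [556.6, 3.5, 67.9]
orientation: [[-0.182, 0.983, -0.001], [0.983, 0.182, 0.002], [0.002, -0.0, -1.0]]
force: [-0.2, -0.9, -0.9]
gripper_width: 0.1
grasp_force: 0.0
```

>>> arm_command(rows=[[-0.03,0.2,0,0,0,0],[0,0,0,0,0,0]])

```text
clock: 6.2
tool_pos: [556.4, 5.3, 68.0]
orientation: [[-0.182, 0.983, -0.001], [0.983, 0.182, 0.001], [0.001, -0.0, -1.0]]
force: [0.4, -0.4, 0.3]
gripper_width: 0.1
grasp_force: 0.0
```

```bash
python3 -c "
from lm import *
rep()"
```

```text
tcp press x,y -39.2810538234537 -138.40935190797796 z 67.98792712294205 F along -0.46306741256965644 clock 6.2
[(0.67, np.float64(46.75236153923396))]
```

First click: the force fell from 5 N to about 0 near y ≈ 0. I expect crests 2 and 3 at y ≈ 15 and 31.

>>> arm_command(rows=[[-0.03,0.2,0,0,0,0],[-0.03,0.2,0,0,0,0],[-0.03,0.2,0,0,0,0],[0,0,0,0,0,0]])

```text
clock: 6.7
tool_pos: [555.9, 10.2, 68.4]
orientation: [[-0.183, 0.983, 0.0], [0.983, 0.183, -0.001], [-0.001, 0.0, -1.0]]
force: [-0.5, -3.6, -0.5]
gripper_width: 0.1
grasp_force: 1.2
```

>>> arm_command(rows=[[-0.03,0.2,0,0,0,0],[0,0,0,0,0,0]])

```text
clock: 6.9
tool_pos: [555.7, 11.2, 68.3]
orientation: [[-0.183, 0.983, 0.0], [0.983, 0.183, -0.003], [-0.003, -0.0, -1.0]]
force: [0.7, -5.8, -1.0]
gripper_width: -0.1
grasp_force: 2.9
```

>>> arm_command(rows=[[-0.03,0.2,0,0,0,0],[0,0,0,0,0,0]])

```text
clock: 7.1
tool_pos: [555.3, 13.6, 68.4]
orientation: [[-0.182, 0.983, 0.0], [0.983, 0.182, -0.002], [-0.002, -0.0, -1.0]]
force: [-0.2, -4.5, -0.3]
gripper_width: 0.0
grasp_force: 2.2
```

>>> arm_command(rows=[[-0.03,0.2,0,0,0,0],[0,0,0,0,0,0]])

```text
clock: 7.3
tool_pos: [554.8, 16.6, 68.3]
orientation: [[-0.182, 0.983, -0.0], [0.983, 0.182, 0.0], [0.0, -0.0, -1.0]]
force: [0.2, -1.1, -0.4]
gripper_width: 0.3
grasp_force: 1.0
```

```bash
python3 -c "
from lm import *
rep()"
```

```text
tcp press x,y -38.963893120281696 -126.9666914357842 z 68.33565732141703 F along -1.1298884781245258 clock 7.3
[(0.55, np.float64(53.23053795643244))]
```

>>> arm_command(rows=[[-0.03,0.2,0,0,0,0],[0,0,0,0,0,0]])

```text
clock: 7.6
tool_pos: [554.6, 19.4, 68.3]
orientation: [[-0.182, 0.983, 0.0], [0.983, 0.182, 0.001], [0.001, 0.0, -1.0]]
force: [0.2, -1.1, 0.0]
gripper_width: 0.0
grasp_force: 0.0
```

```bash
python3 -c "
from lm import *
p=rep();cv2.imwrite('pics/s3.png',cv2.resize(p['pixels'][150:270,220:380],None,fx=4,fy=4,interpolation=2))
"
```

```text
tcp press x,y -38.69473275976331 -124.19497866165864 z 68.26632301321277 F along -1.115086116088956 clock 7.6
[(0.69, np.float64(60.14106238601637))]
```

View pics/s3.png

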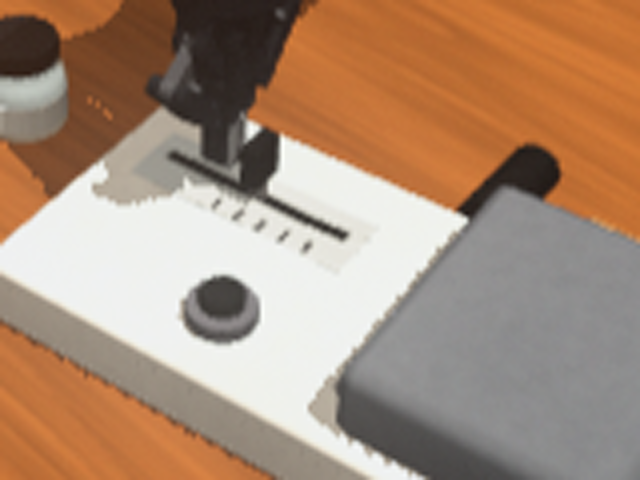

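The paddle (crop 258,165) stands ahead of the finger, in line with the second mark (237,215), so two clicks are done. Now the third.

>>> arm_command(rows=[[-0.03,0.2,0,0,0,0],[-0.03,0.2,0,0,0,0],[-0.03,0.2,0,0,0,0],[0,0,0,0,0,0]])

```text
clock: 8.1
tool_pos: [553.6, 24.9, 68.3]
orientation: [[-0.182, 0.983, -0.0], [0.983, 0.182, 0.0], [0.0, -0.0, -1.0]]
force: [1.4, -0.4, -0.1]
gripper_width: 0.0
grasp_force: 0.0
```

>>> arm_command(rows=[[-0.03,0.2,0,0,0,0],[0,0,0,0,0,0]])

```text
clock: 8.3
tool_pos: [553.6, 26.1, 68.4]
orientation: [[-0.182, 0.983, 0.0], [0.983, 0.182, -0.001], [-0.001, 0.0, -1.0]]
force: [0.8, -3.5, -0.3]
gripper_width: -0.1
grasp_force: 1.4
```

>>> arm_command(rows=[[-0.03,0.2,0,0,0,0],[0,0,0,0,0,0],[0,0,0,0,0,0]])

```text
clock: 8.6
tool_pos: [553.4, 27.2, 68.4]
orientation: [[-0.182, 0.983, 0.001], [0.983, 0.182, -0.003], [-0.003, 0.0, -1.0]]
force: [0.6, -5.2, -0.5]
gripper_width: 0.0
grasp_force: 2.8
```

>>> arm_command(rows=[[-0.03,0.2,0,0,0,0],[0,0,0,0,0,0],[0,0,0,0,0,0]])

```text
clock: 8.9
tool_pos: [552.9, 29.7, 68.4]
orientation: [[-0.182, 0.983, 0.0], [0.983, 0.182, -0.001], [-0.001, -0.0, -1.0]]
force: [-1.2, -5.3, 0.3]
gripper_width: -0.1
grasp_force: 2.5
```

>>> arm_command(rows=[[-0.02,0.1,0,0,0,0],[0,0,0,0,0,0],[0,0,0,0,0,0]])

```text
clock: 9.2
tool_pos: [552.6, 31.8, 68.3]
orientation: [[-0.182, 0.983, -0.0], [0.983, 0.182, 0.0], [0.0, -0.0, -1.0]]
force: [0.2, -2.1, 0.7]
gripper_width: 0.1
grasp_force: 1.3
```

```bash
python3 -c "
from lm import *
rep()"
```

```text
tcp press x,y -38.593897647428705 -111.63265497557636 z 68.33653334148856 F along -2.1436501484666124 clock 9.2
[(0.6, np.float64(68.58563237426333)), (0.33, np.float64(-91.85563386446375))]
```

>>> arm_command(rows=[[-0.01,0.1,0,0,0,0],[0,0,0,0,0,0],[0,0,0,0,0,0]])

```text
clock: 9.6
tool_pos: [552.4, 33.0, 68.3]
orientation: [[-0.182, 0.983, -0.0], [0.983, 0.182, 0.001], [0.001, 0.0, -1.0]]
force: [-0.1, -1.7, 0.2]
gripper_width: 0.0
grasp_force: 0.3
```

```bash
python3 -c "
from lm import *
rep()"
```

```text
tcp press x,y -38.505796698009206 -110.37362580586304 z 68.2787151633981 F along -1.6689024012445552 clock 9.6
[(0.65, np.float64(177.69369719678178)), (0.51, np.float64(72.04501604335596))]
```

>>> arm_command(rows=[[-0.02,0.1,0,0,0,0],[0,0,0,0,0,0],[0,0,0,0,0,0]])

```text
clock: 10.0
tool_pos: [552.3, 33.8, 68.3]
orientation: [[-0.182, 0.983, 0.0], [0.983, 0.182, 0.001], [0.001, 0.0, -1.0]]
force: [0.9, -0.4, 0.2]
gripper_width: 0.1
grasp_force: 0.0
```

```bash
python3 -c "
from lm import *
p=rep();cv2.imwrite('pics/s4.png',cv2.resize(p['pixels'][150:270,220:380],None,fx=4,fy=4,interpolation=2))
"
```

```text
tcp press x,y -38.48319617874718 -109.56126702742394 z 68.27046510115741 F along -0.5256517142363801 clock 10.0
[(0.52, np.float64(65.54269948496017)), (0.21, np.float64(195.51682119584476))]
```

View pics/s4.png

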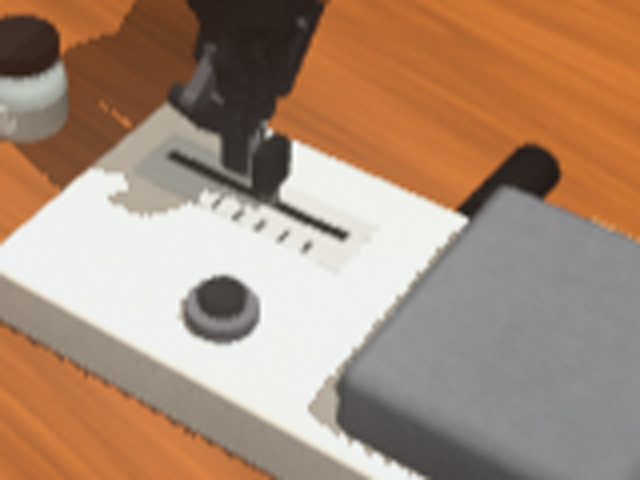

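The paddle (crop 273,170) has moved only about 13 px since notch 2, where a full notch is about 22 px. It is balanced on the crest, still touching the finger, so I'll nudge it on.

>>> arm_command(rows=[[-0.02,0.1,0,0,0,0],[0,0,0,0,0,0],[0,0,0,0,0,0]])

```text
clock: 10.4
tool_pos: [552.1, 34.7, 68.3]
orientation: [[-0.182, 0.983, -0.0], [0.983, 0.182, 0.0], [0.0, -0.0, -1.0]]
force: [1.0, -0.1, 0.1]
gripper_width: -0.1
grasp_force: 0.0
```

```bash
python3 -c "
from lm import *
p=rep();cv2.imwrite('pics/s5.png',cv2.resize(p['pixels'][150:270,220:380],None,fx=4,fy=4,interpolation=2))
"
```

```text
tcp press x,y -38.57035608705245 -108.67754681883288 z 68.32058263260517 F along -0.24067731595832303 clock 10.4
[(0.48, np.float64(66.6828365489223))]
```

View pics/s5.png

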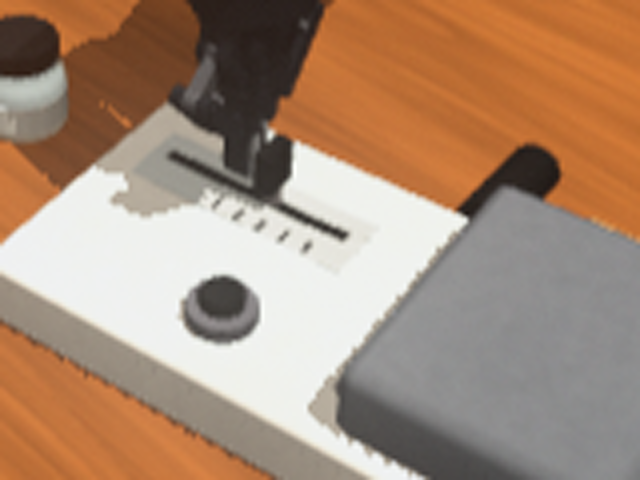

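>>> arm_command(rows=[[-0.02,0.1,0,0,0,0],[0,0,0,0,0,0],[0,0,0,0,0,0]])

```text
clock: 10.8
tool_pos: [551.9, 35.6, 68.3]
orientation: [[-0.182, 0.983, -0.0], [0.983, 0.182, 0.0], [0.0, -0.0, -1.0]]
force: [0.2, -0.0, 0.4]
gripper_width: 0.2
grasp_force: 0.0
```

```bash
python3 -c "
from lm import *
p=rep()
a=cv2.imread('pics/s5.png');b=cv2.resize(p['pixels'][150:270,220:380],None,fx=4,fy=4,interpolation=2);c=cv2.imread('pics/s3.png')
g=lambda i:cv2.resize(i[80:280,130:390],None,fx=1.5,fy=1.5)
cv2.imwrite('pics/s6.png',np.vstack([np.hstack([g(c),g(a)]),np.hstack([g(b),g(b)])])[:600,:780])
"
```

```text
tcp press x,y -38.582065344098446 -107.7347795532034 z 68.33080239843157 F along -0.06390542334660484 clock 10.8
[(0.7, np.float64(73.7793797421857))]
```

View pics/s6.png

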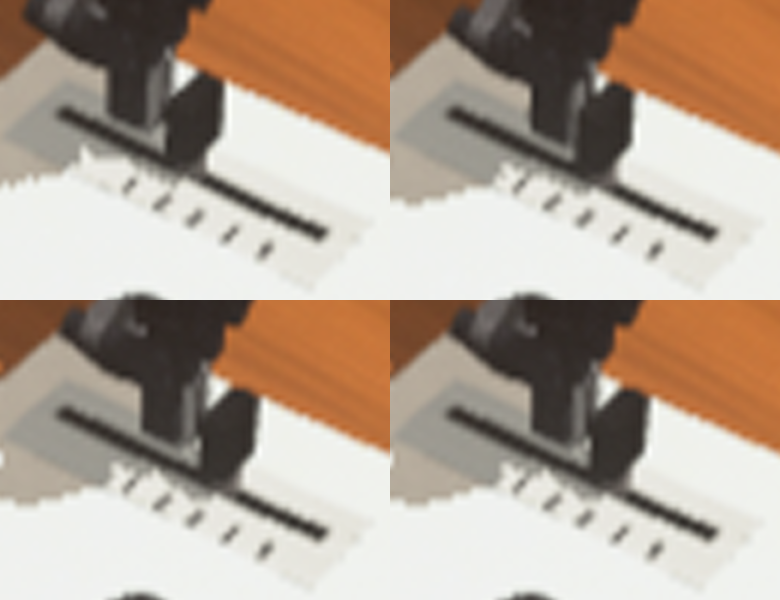

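Bottom panels: the paddle has snapped ahead of the finger, at panel x 228 against 192 in notch 2. That is one mark pitch, so it is in the third notch. Backing off, lifting and going over the button.

>>> arm_command(rows=[[0.1,-0.5,0,0,0,0],[0.1,-0.5,0,0,0,0],[0,0,2.5,0,0,0],[0,0,3.5,0,0,0],[0,0,2.0,0,0,0],[2.7,2.4,0,0,0,0],[2.7,2.4,0,0,0,0],[2.7,2.4,0,0,0,0]])

```text
clock: 11.7
tool_pos: [636.1, 97.6, 148.9]
orientation: [[-0.181, 0.983, 0.001], [0.983, 0.181, -0.0], [-0.0, 0.001, -1.0]]
force: [-0.5, -1.0, -0.4]
gripper_width: -0.0
grasp_force: 0.0
```

>>> arm_command(rows=[[0,0,0,0,0,0],[0,0,0,0,0,0],[0,0,0,0,0,0]])

```text
clock: 12.0
tool_pos: [634.2, 96.8, 147.9]
orientation: [[-0.181, 0.983, -0.001], [0.983, 0.181, -0.0], [-0.0, -0.001, -1.0]]
force: [-0.3, 0.2, -0.7]
gripper_width: 0.1
grasp_force: 0.0
```

```bash
python3 -c "
from lm import *
rep()"
```

```text
tcp press x,y 52.878562216817514 -61.25408228350835 z 147.9023445624172 F along 0.2341776228677151 clock 12.0
[(0.47, np.float64(74.26025394297885)), (0.2, np.float64(31.975720247990026))]
```

Lever unchanged. Going down to about 74 mm, then pressing in steps.

>>> arm_command(rows=[[0.1,0.1,-3.0,0,0,0],[0,0,-3.0,0,0,0],[0,0,-1.0,0,0,0],[0,0,0,0,0,0],[0,0,0,0,0,0]])

```text
clock: 12.6
tool_pos: [636.6, 98.3, 79.5]
orientation: [[-0.182, 0.983, 0.002], [0.983, 0.182, -0.0], [-0.0, 0.002, -1.0]]
force: [0.2, -0.1, 0.2]
gripper_width: 0.0
grasp_force: 0.0
```

>>> arm_command(rows=[[0,0,-0.3,0,0,0],[0,0,-0.3,0,0,0],[0,0,-0.3,0,0,0],[0,0,0,0,0,0],[0,0,0,0,0,0]])

```text
clock: 13.1
tool_pos: [636.7, 98.5, 70.2]
orientation: [[-0.182, 0.983, 0.002], [0.983, 0.182, -0.0], [-0.0, 0.002, -1.0]]
force: [1.2, 0.1, 2.7]
gripper_width: -0.0
grasp_force: 1.2
```

>>> arm_command(rows=[[0,0,-0.2,0,0,0],[0,0,-0.2,0,0,0],[0,0,0,0,0,0],[0,0,0,0,0,0]])

```text
clock: 13.5
tool_pos: [636.7, 98.5, 66.1]
orientation: [[-0.182, 0.983, 0.002], [0.983, 0.182, 0.0], [-0.0, 0.002, -1.0]]
force: [0.4, -0.4, 4.7]
gripper_width: 0.2
grasp_force: 2.4
```

>>> arm_command(rows=[[0,0,-0.2,0,0,0],[0,0,0,0,0,0],[0,0,0,0,0,0]])

```text
clock: 13.8
tool_pos: [636.8, 98.5, 66.0]
orientation: [[-0.182, 0.983, 0.001], [0.983, 0.182, -0.0], [-0.0, 0.001, -1.0]]
force: [-2.7, -0.1, 12.4]
gripper_width: 0.2
grasp_force: 6.2
```

The button is bottomed at z = 66 (12 N). Letting go.

>>> arm_command(rows=[[0,0,1.0,0,0,0],[0,0,3.0,0,0,0],[0,0,4.0,0,0,0],[0,0,4.0,0,0,0],[0,0,0,0,0,0],[0,0,0,0,0,0]])

```text
clock: 14.4
tool_pos: [635.8, 98.6, 183.7]
orientation: [[-0.182, 0.983, 0.0], [0.983, 0.182, 0.0], [-0.0, 0.0, -1.0]]
force: [-0.4, -0.7, -0.7]
gripper_width: -0.0
grasp_force: 0.0
```

```bash
python3 -c "
from lm import *
rep();print(robot.job_done())"
```

```text
tcp press x,y 54.68082078034316 -59.75255964474865 z 183.6616572298202 F along -0.6068714870183893 clock 14.4
[(0.57, np.float64(74.47268109727406))]
the job is handed in; nothing more can be done
None
```

I pushed the lever three clicks with a fingertip and left it in the third notch, then pressed the start button until it bottomed out (about 12 N) and let go; the job was handed in at 14.4 s, with no verdict shown.

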